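# Close, prop and hold up a tile holder in a ceramics workshop

### The arm

A 6-joint arm with a two-finger parallel gripper is mounted at the origin on the work surface. World frame = base frame: x ahead of the robot, y to its left, z up, the work surface at z = 0. Lengths are in mm, angles in rad, forces in N, time in s.
With the tool pointing down it reaches from about 275 to 825 mm from the base axis. Payload 5.2 kg.
Tool frame: the origin (TCP) lies at the very end of the fingers, on their centre line; the grasp point (between the pads) lies 19 mm behind it; z points along the fingers, y is the line along which they close (so a half turn about z gives the same grasp; the last joint's range is limited). The gripper opens to 93 mm and grips with 3 to 60 N. Pads are 15 mm wide; open, the fingers measure 128 mm over their backs; the gripper's body (75 mm by 188 mm) begins 65 mm behind the grasp point.
Start: joints at [-0.203, 0.259, 1.535, -0, 1.348, -0.203], TCP at [550.005, 0.023, 218.653] pointing down, gripper open.
Joint ranges: [-3.14, 3.14], [-0.91, 2.08], [0.19, 2.58], [-1.22, 4.36], [0.22, 2.71], [-3.12, 3.12]. Speed limits (rad/s): [2.57, 2.57, 3.14, 3.14, 3.14, 3.14].

### API

Orientations are given as [roll, pitch, yaw] about the fixed x, y, z axes, in that order (R = Rz(yaw) Ry(pitch) Rx(roll)).
In Python, from bench import robot gives the robot as it stands. The module is installed in compiled form; this text tells all that it offers. Calls block until the motion is done:
- robot.move_ptp(position, orientation): joint-space move of the TCP to a pose.
- robot.move_linear(position, ori=None, speed=150, f_stop=None): straight line of the TCP; ori=None keeps the orientation; speed is the mean speed in mm/s. With f_stop (N) it stops when the force on the tool has changed by that much, and returns True; else False.
- robot.move_j(angles): joint-space move.
- robot.move_gripper(opening): opening from 0.0 (shut) to 1.0 (fully open); the grip force is fixed at half the most; returns when the fingers have stopped.
- robot.sleep(seconds).
- robot.inverse_kinematics(position, orientation): joint angles nearest the present ones, or None.
- robot.get_image(name): name is "scene" or "side" or "wrist"; returns a dict with "img" (400x640x3 uint8, blue, green, red), "fovy" (degrees; the focal length in pixels is half the picture's height over the tangent of half this angle, whatever the lens; pixels are square), "cx", "cy" (the principal point, pixels), "eye" and "orientation" of the camera in the world. Camera axes: x right, y down, z forward; pixel columns grow to the right and rows downward; lengths in mm; the calibration is good to about 2 mm. A picture is of the moment at which its call begins. There is no depth.
A pose or a line that the arm cannot do raises robot.MotionError and nothing moves.
- robot.hand_in(): hands the job in; it is judged then, once.
Readings, each from a call of its own:
- robot.current_t(): time.
- robot.current_qpos(): joint angles.
- robot.current_joint_vel(): joint speeds.
- robot.current_joint_efforts(): joint torques, N m.
- robot.current_tcp_pos(): TCP position.
- robot.current_eef_rot(): TCP orientation.
- robot.current_contact_force(): force on the tool from outside, world axes, zero at the start.
- robot.current_ft_torque(): the same for the moment, N m.
- robot.current_gripper_width(): opening from 0.0 (shut) to 1.0 (fully open).
- robot.current_finger_force(): force on a finger pad.
Only numpy, scipy, OpenCV 4.12 (cv2) and the standard library are available. Lean on these libraries where they do the work, as an engineer would, in place of code of your own. Each camera call takes 0.05 s, during which the arm holds its last target. There are 200 camera calls.

### The job

The tile holder on the bench lies face down. First press its back cover down until it snaps shut, then swing the prop leg at its side up and over its top until it drops fully out behind the frame, and finally lift the frame by its handle bar until it stands upright. Finish while still gripping the bar and holding the frame steadily upright, since it tips over by itself; do not shift or upset the bowl, mug and jar standing nearby.

Things in the scene. Friction and masses are not known exactly. Their poses are not given: they have to be found in the camera images.
- base: Wooden base board, 12 mm thick, fixed. Origin on the bench right below the frame's hinge line, which runs along y 50 mm up; the fallen frame lies towards -x, the leg ends up towards +x; z up. The board spans x -150 to +110, y +-115 mm. A rest block (top 54 mm up) stands under the frame at x -115 mm, y +-45 mm.
- frame (a joint): Lean of the wooden tile frame (130 mm wide, 18 mm thick, 12 to 150 mm from the hinge line) about the base's +y: 0 = upright, -1.4 = lying face down towards -x (the start), 0.15 = rear stop, leaning back on the leg. Lifting it at the bar takes 4 to 6 N; nothing keeps it upright: let go, it falls to a stop.
- grip_bar: Round steel handle bar, 14 mm thick, along y, on two stalks at the frame's upper edge, part of the frame, but free to turn about its own length. Origin at the bar's middle, in the frame's mid-plane, 195 mm from the hinge line; y along the bar. 88 mm free between the stalks, 45 mm from bar middle to the wooden edge. About 83 mm above the bench at the start.
- cover (a joint): Angle of the plywood back cover (88 mm wide, 92 mm from hinge to free edge, 5 mm thick) on the upper side of the lying frame, about the base's y: 0 = shut flat on the frame, 0.8 = open (the start). Over-centre action: it stays open above about 0.55; pressed below that it snaps shut and keeps shut. Pressing at the free edge takes about 2 N.
- cover_edge (a point): Point on the outer (upper) face of the cover, on its centre line, 10 mm short of the free edge and 82 mm from the cover's hinge. z points from the cover's hinge towards the free edge, x out of the outer face.
- cover_hinge (a point): Middle of the cover's hinge line: 26 mm from the frame's hinge line along the frame and 10.5 mm off the frame's mid-plane, on its back. The cover shut lies parallel to the frame.
- leg (a joint): Angle of the steel prop leg (flat bar 12 x 8 mm, 150 mm long, rubber foot, 0.2 kg) at the frame's +y side, about the base's +y: 0 = folded along the frame towards the handle (the start), 2.5 = fully out behind, at its stop. With the frame lying its weight pulls it back below 1.4 (pointing straight up), and tips it out to 2.5 beyond. Some 3 N at the pin.
- leg_pin (a point): Middle of the free part of the round steel pin (12 mm diameter) that sticks out 48 mm sideways from the leg, along the base's +y, 85 mm from the leg's pivot; this point is 32 mm from the leg's middle plane. The leg is moved by this pin. At the start it is about 80 mm above the bench.
- leg_pivot (a point): Pivot of the leg: 100 mm from the frame's hinge line in the frame's mid-plane, 80 mm to the +y side of its middle. From its folded place the pin circles this point over the top towards the base's +x.
- bowl: White ceramic bowl, rim 130 mm across, 75 mm high, loose; origin under its centre. Bystander.
- mug: White ceramic mug, 80 mm across, 90 mm high, loose; origin under its centre. Bystander.
- jar: Blue ceramic jar with a white lid, 60 mm across, 100 mm high, loose; origin under its centre. Bystander.

How it is judged:
By the outcome, as a careful person would: the job done as asked, in the order asked, and still so for the second after the job is handed in, while the arm keeps its last pose, push and grip.
It also fails if it takes over 69 s, if anything falls off the work surface, if the arm or the gripper's body presses on something with over 40 N, if the wrist force passes 120 N, or if a joint passes its speed limit or range.

## Working session

There is one attempt and no reset: what is moved stays moved. The work goes in short steps, each a Python script; the robot and the scene stay as the last script left them, time stands still between calls to the robot, and variables do not carry over. Pictures are saved under pics/ and viewed, at most 10 in all, crops included, and the job is handed in when it is done.

```bash
mkdir -p pics
python3 - <<'E'
from bench import robot
import cv2
for n in("scene","side","wrist"):
    d=robot.get_image(n); cv2.imwrite(f"pics/{n}0.png",d["img"])
    print(n,d["fovy"],d["cx"],d["cy"],d["eye"],d["orientation"])
print(robot.current_eef_rot(),robot.current_t())
E
```

```text
scene 46.30825635903648 323.9515387905998 202.3531837416064 [1416.55598949 -246.73267169 1096.82223735] [-2.37231172  0.01975706  1.25738665]
side 46.24552357304417 318.5609945272246 200.2294608015088 [   47.57853498 -1053.29593589   831.27607833] [-2.0955658   0.0198104  -0.43785475]
wrist 65.4309390287067 319.409580635222 196.32067052285154 [550.01924962  76.19631244 384.10619181] [ 2.86453777e+00  1.73713775e-03 -5.12541285e-04]
[-3.14023963e+00 -2.76505894e-04  1.57078366e+00] 0.15
```

View pics/scene0.png

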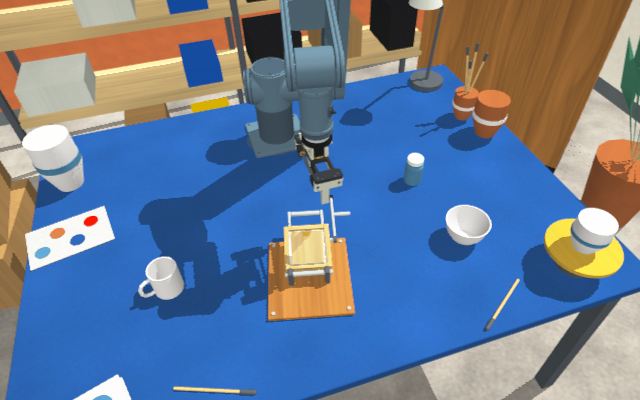

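View pics/side0.png

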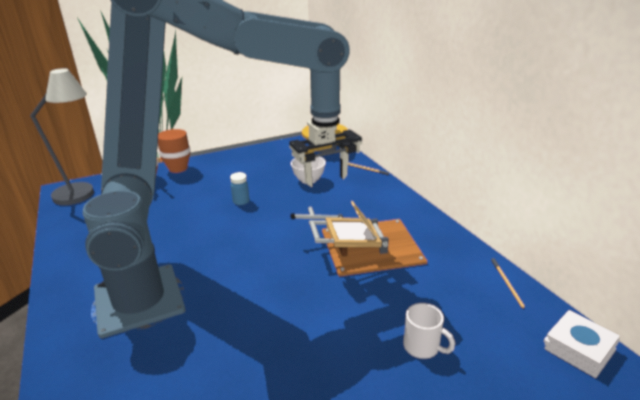

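The handle faces the robot and the board is seen at about (268-353, 240-318) in the scene view. The leg pin is near (345,214). Next: enlarged crops.

Run:
```python
import cv2
a=cv2.imread("pics/scene0.png")[195:330,250:370]; b=cv2.imread("pics/side0.png")[190:285,280:440]
cv2.imwrite("pics/c1.png",cv2.resize(a,None,fx=4.4,fy=4.4,interpolation=cv2.INTER_CUBIC))
cv2.imwrite("pics/c2.png",cv2.resize(b,None,fx=5,fy=5,interpolation=cv2.INTER_CUBIC))
```

```text
(no output)
```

View pics/c1.png

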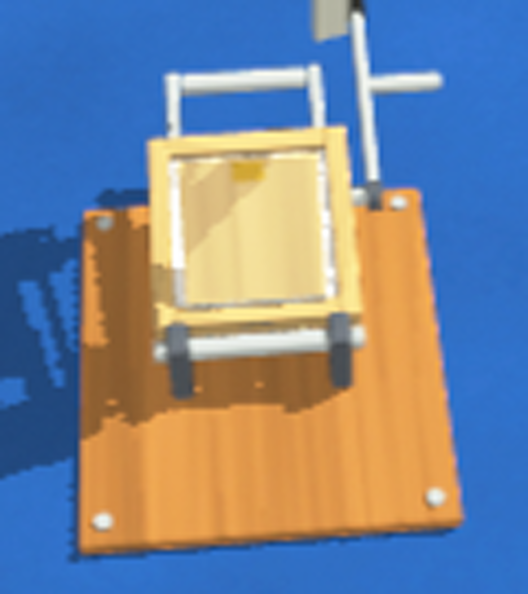

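View pics/c2.png

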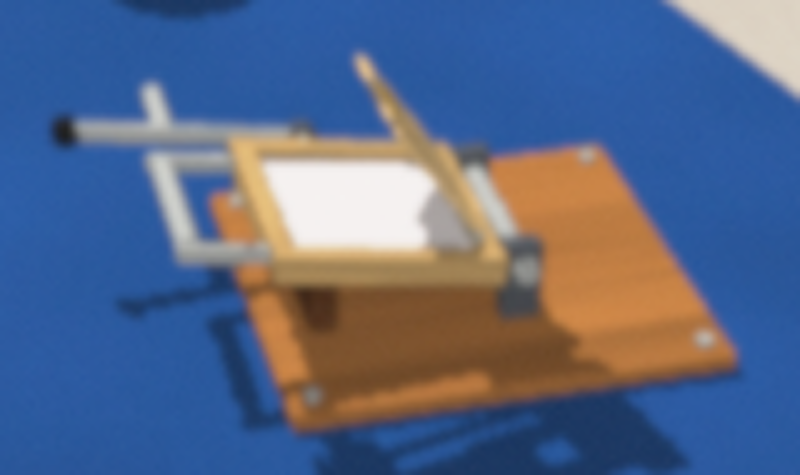

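```bash
cat > h.py <<'E'
import numpy as np
from scipy.spatial.transform import Rotation as R
from scipy.optimize import least_squares
C={"scene":(46.30825635903648,323.9515387905998,202.3531837416064,[1416.55598949,-246.73267169,1096.82223735],[-2.37231172,0.01975706,1.25738665]),
"side":(46.24552357304417,318.5609945272246,200.2294608015088,[47.57853498,-1053.29593589,831.27607833],[-2.0955658,0.0198104,-0.43785475])}
def proj(c,P):
    f,cx,cy,e,o=C[c]; F=200/np.tan(np.radians(f/2))
    q=R.from_euler("xyz",o).inv().apply(np.atleast_2d(P)-e)
    return q[:,:2]/q[:,2:]*F+[cx,cy]
def W(b,P): # base->world
    return R.from_euler("z",b[2]).apply(np.atleast_2d(P))+[b[0],b[1],0]
def fpt(r,lean,off=0,y=0): # along frame r, off to the back side (base +x upright)
    s,c=np.sin(lean),np.cos(lean)
    return np.array([r*s+off*c,y,50+r*c-off*s])
L0=-1.4
E
cat > fit.py <<'E'
from h import *
K=[[110,-115,12],[110,115,12],[-150,115,12],[-150,-115,12],fpt(195,L0)]
Q={"scene":([[80,543],[462,514],[418,188],[85,211],[243,75]],4.4,(250,195)),
"side":([[738,357],[600,147],[212,195],[292,422],[169,207]],5,(280,190))}
def res(b,names=("scene","side")):
    return np.concatenate([(proj(c,W(b,K))-(np.array(Q[c][0])/Q[c][1]+Q[c][2])).ravel() for c in names])
for n in(("scene",),("side",),("scene","side")):
    s=least_squares(res,[600,0,0],args=(n,)); print(n,s.x,np.round(s.fun,1))
E
python3 fit.py
cat > bs.py <<'E'
from h import *
def ray(c,u,z):
    f,cx,cy,e,o=C[c];F=200/np.tan(np.radians(f/2))
    d=R.from_euler("xyz",o).apply([(u[0]-cx)/F,(u[1]-cy)/F,1]);return e+d*(z-e[2])/d[2]
print("mug top",ray("scene",(162,266),90),"bowl rim",ray("scene",(468,221),75),"jar",ray("scene",(416,159),100))
E
python3 bs.py
```

```text
('scene',) [ 6.86035677e+02 -7.42644898e+01 -2.41069807e-01] [-0.4  0.5  0.5  0.6  0.2 -1.2 -0.5 -1.2  0.1  0.8]
('side',) [ 6.82501840e+02 -8.03372937e+01 -2.46599573e-01] [ 0.1  0.3  0.2 -0.3 -0.8 -0.2 -0.4 -0.2  0.8  0.2]
('scene', 'side') [ 6.85066640e+02 -7.57257818e+01 -2.42825023e-01] [-1.1  0.3 -0.2  0.5 -0.2 -1.3 -1.  -1.3 -0.3  0.6 -0.  -1.  -0.1 -1.2
 -0.8 -1.  -0.1 -1.3  1.  -0.7]
mug top [ 566.68692462 -446.98307023   90.        ] bowl rim [677.33328478 411.61638232  75.        ] jar [403.49749826 374.53799057 100.        ]
```

View pics/wrist0.png

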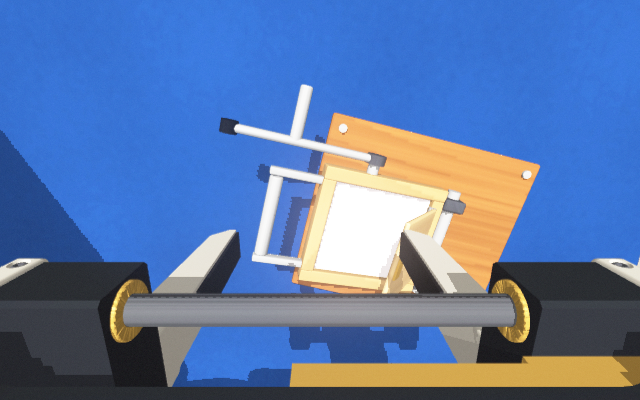

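The wrist view shows board corners at (334,113) and (540,165), the bar middle at about (265.5,214), and the pin from (297,137) to (306,87). I'll add these to the fit.

```bash
cat >> h.py <<'E'
C["wrist"]=(65.4309390287067,319.409580635222,196.32067052285154,[550.01924962,76.19631244,384.10619181],[2.86453777,1.73713775e-03,-5.12541285e-04])
E
cat > fit2.py <<'E'
from h import *
P=[[110,-115,12],[110,115,12],[-150,115,12],[-150,-115,12],fpt(195,L0),fpt(185,L0,y=112)]
Q={"scene":([[80,543],[462,514],[418,188],[85,211],[243,75],[407,81]],4.4,(250,195),range(6)),
"side":([[738,357],[600,147],[212,195],[292,422],[169,207]],5,(280,190),range(5)),
"wrist":([[540,165],[334,113],[265.5,214],[301.5,112]],1,(0,0),[1,2,4,5])}
def res(b,names):
    return np.concatenate([((proj(c,W(b,[P[i] for i in Q[c][3]]))-(np.array(Q[c][0])/Q[c][1]+Q[c][2]))*(1 if c!="wrist" else .5)).ravel() for c in names])
for n in(("scene",),("side",),("wrist",),("scene","side","wrist")):
    s=least_squares(res,[600,0,0],args=(n,)); print(n,s.x,np.round(s.fun,1))
E
python3 fit2.py
```

```text
('scene',) [ 6.86076452e+02 -7.45882347e+01 -2.39374382e-01] [-0.4  0.6  0.5  0.6  0.1 -1.2 -0.7 -1.1 -0.1  0.8  0.7 -0.3]
('side',) [ 6.82501840e+02 -8.03372937e+01 -2.46599573e-01] [ 0.1  0.3  0.2 -0.3 -0.8 -0.2 -0.4 -0.2  0.8  0.2]
('wrist',) [ 6.82286867e+02 -7.72206507e+01 -2.42432191e-01] [ 0.4  0.7 -0.8 -0.   0.7  1.3 -0.3 -1.6]
('scene', 'side', 'wrist') [ 6.83868879e+02 -7.63837061e+01 -2.39830769e-01] [-1.3  0.1 -0.5  0.1 -0.7 -1.6 -1.5 -1.5 -0.9  0.4 -0.1 -0.7 -0.1 -0.8
 -0.4 -1.1 -1.1 -0.7 -0.2 -0.9  0.7 -0.3  1.   0.2 -0.3 -0.3  1.5  1.2
  0.3 -1.8]
```

```bash
cat >> h.py <<'E'
B=np.array([684,-76.5,-0.241])
def ori(tilt=0,yaw=np.pi/2):
    return R.from_euler("z",B[2])*R.from_euler("x",-tilt)*R.from_euler("z",yaw)*R.from_euler("x",np.pi)
def pose(p,tilt=0,yaw=np.pi/2,grasp=True):
    r=ori(tilt,yaw); w=W(B,p)[0]+(19*r.apply([0,0,1]) if grasp else 0)
    return list(w),list(r.as_euler("xyz"))
def legp(a): # pin point
    p=fpt(100,L0,y=112); t=L0+a; return p+85*np.array([np.sin(t),0,np.cos(t)])
def covp(phi,r=80,t=5):
    h=fpt(26,L0,10.5); a=L0+phi
    return h+r*np.array([np.sin(a),0,np.cos(a)])+t*np.array([np.cos(a),0,-np.sin(a)])+[7.5,0,0]
E
python3 - <<'E'
from h import *; from bench import robot
def ck(n,*a,**k):
    q=robot.inverse_kinematics(*pose(*a,**k)); print(n,None if q is None else np.round(q,2))
for y in(0,np.pi): 
    for ph in(.9,0): ck(("cov",y,ph),covp(ph),yaw=y,grasp=False)
for a in(0,.7,1.4,2.0): ck(("leg",a),legp(a),.5)
ck("legup",legp(2)+[0,80,120],.5)
for l in(-1.4,-.7,0.1): ck(("bar",l),fpt(195,l))
E
```

```text
('cov', 0, 0.9) [-0.28  0.47  1.42 -0.    1.25  1.54]
('cov', 0, 0) [-0.28  0.46  1.6  -0.    1.09  1.53]
('cov', 3.141592653589793, 0.9) [-0.28  0.47  1.42  0.    1.25 -1.61]
('cov', 3.141592653589793, 0) [-0.28  0.46  1.6   0.    1.09 -1.61]
('leg', 0) [ 0.21  0.57  1.58 -0.47  1.26  0.66]
('leg', 0.7) [ 0.19  0.55  1.48 -0.46  1.37  0.59]
('leg', 1.4) [ 0.16  0.6   1.32 -0.46  1.44  0.51]
('leg', 2.0) [ 0.13  0.69  1.21 -0.47  1.46  0.48]
legup [ 0.23  0.69  0.9  -0.45  1.77  0.43]
('bar', -1.4) [-0.29  0.33  1.86 -0.    0.95 -0.04]
('bar', -0.7) [-0.28  0.31  1.56 -0.    1.27 -0.04]
('bar', 0.1) [-0.27  0.55  1.09 -0.    1.51 -0.03]
```

Run:
```python
from h import *; from bench import robot; import cv2
k=dict(yaw=0,grasp=False)
robot.move_ptp(*pose(covp(.85)+[45,0,50],**k))
robot.move_gripper(0)
robot.move_linear(*pose(covp(.85)+[8,0,5],**k),speed=150)
for ph in(.65,.45,.25,.1):
    s=robot.move_linear(*pose(covp(ph),**k),speed=60,f_stop=15); print(ph,s,robot.current_contact_force())
s=robot.move_linear(*pose(covp(0,t=0),**k),speed=30,f_stop=10)
print(s,robot.current_contact_force(),W(B,covp(0))[0],robot.current_tcp_pos())
p=np.array(robot.current_tcp_pos())
robot.move_linear(list(p+[0,0,120]),speed=200)
d=robot.get_image("scene");cv2.imwrite("pics/s1.png",cv2.resize(d["img"][150:330,230:430],None,fx=3,fy=3))
print(robot.current_t())
```

```text
0.65 False [ 0.39332811 -0.69193316  0.88952504]
0.45 False [-0.01202463 -0.10494541 -0.20222661]
0.25 False [-0.26986611  0.22138871 -0.18663242]
0.1 False [ 0.02740484 -0.32830097 -0.19885706]
True [-2.45958461 -0.04447646  7.40923251] [592.40277939 -53.98752376  83.29098796] [593.3252943  -54.2351143   82.87183244]
6.6167
```

View pics/s1.png

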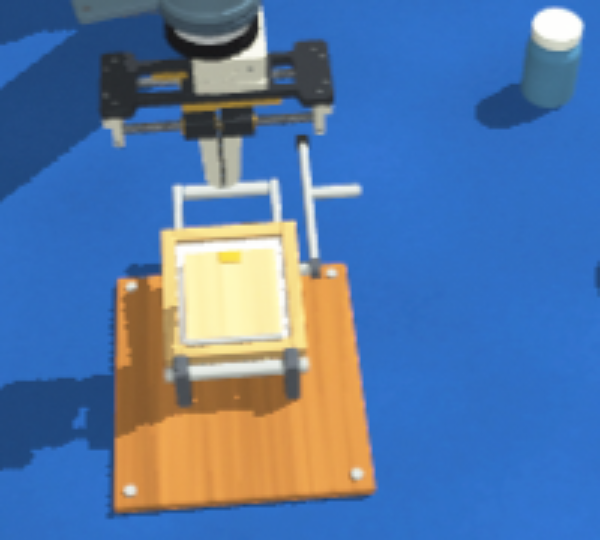

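The cover is flat inside the frame (yellow tab at (228,257)), so it snapped shut. Its contact height matches the model. Next is the leg.

Run:
```python
from h import *; from bench import robot; import cv2
T=.5
back=np.array([0,np.sin(T),np.cos(T)])
robot.move_ptp(*pose(legp(0)+90*back,T))
robot.move_gripper(.5)
s=robot.move_linear(*pose(legp(0),T),speed=100,f_stop=8); print("approach",s,robot.current_contact_force())
if not s:
    robot.move_gripper(0); print(robot.current_gripper_width()*93,robot.current_finger_force(),robot.current_contact_force(),robot.current_ft_torque())
d=robot.get_image("scene");cv2.imwrite("pics/s2.png",cv2.resize(d["img"][150:330,230:430],None,fx=3,fy=3))
print(robot.current_t())
```

```text
approach False [-0.43061284 -0.21839315 -0.71906744]
10.778163607382016 30.00044882297516 [-3.86156696  3.0064124   3.07308686] [ 0.37488455  0.53945775 -0.3880907 ]
10.1417
```

View pics/s2.png

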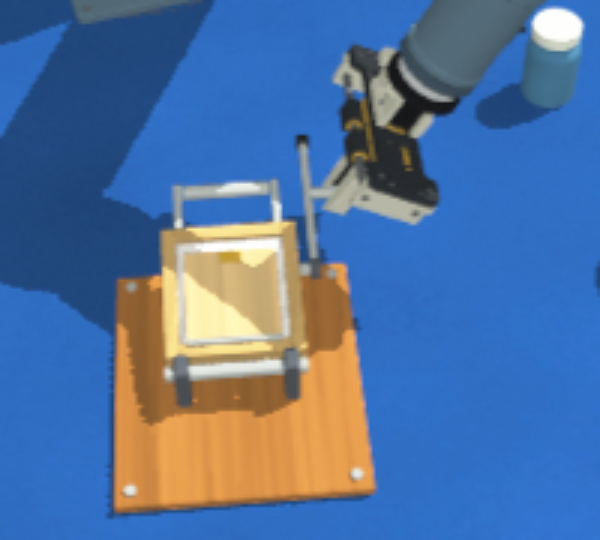

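The fingers have closed on the pin at about (335,190). Now I swing it along its arc while watching the force.

Run:
```python
from h import *; from bench import robot; import cv2
T=.5
for a in np.arange(.2,1.81,.2):
    s=robot.move_linear(*pose(legp(a),T),speed=60,f_stop=25)
    print(round(a,1),s,np.round(robot.current_contact_force(),1),round(robot.current_gripper_width()*93,1))
    if s: break
d=robot.get_image("scene");cv2.imwrite("pics/s3.png",cv2.resize(d["img"][150:330,230:430],None,fx=3,fy=3))
print(robot.current_t())
```

```text
0.2 False [-5.9  4.4  0.6] 11.1
0.4 False [-9.2  4.2  3.5] 10.7
0.6 False [-11.3   6.5   6.9] 11.2
0.8 False [-11.8   6.9  14.5] 11.1
1.0 False [-6.4  4.7 11.7] 10.8
1.2 False [-2.5  1.6  7.8] 11.2
1.4 False [-1.3  0.6  6. ] 11.2
1.6 False [-0.6 -2.1  4. ] 10.9
1.8 False [-1.2 -2.2  0.8] 11.3
14.0917
```

View pics/s3.png

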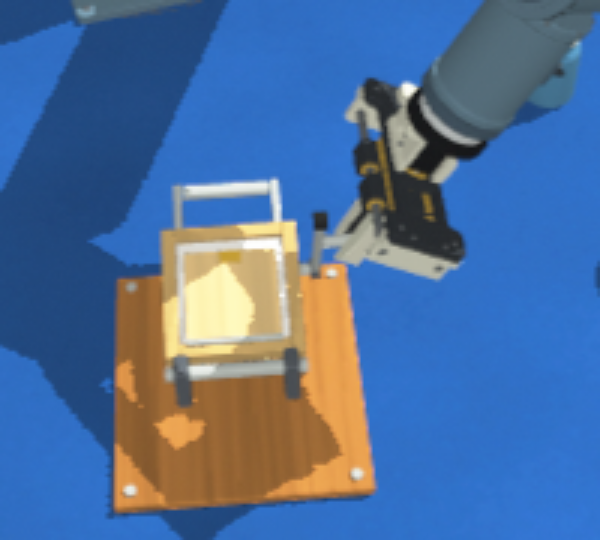

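The leg is past vertical, with its foot at (320,220). I'll follow it almost to the stop, release, and look.

Run:
```python
from h import *; from bench import robot; import cv2
T=.5
back=np.array([0,np.sin(T),np.cos(T)])
for a in(2.0,2.2,2.35):
    s=robot.move_linear(*pose(legp(a),T),speed=60,f_stop=20)
    print(a,s,np.round(robot.current_contact_force(),1))
robot.move_gripper(.5)
s=robot.move_linear(*pose(legp(2.35)+130*back,T),speed=150,f_stop=15);print(s)
# over to the bar
robot.move_ptp(*pose(fpt(195,L0)+[0,0,120]))
robot.move_gripper(.35)
a=robot.get_image("scene")["img"][150:330,230:430]
w=robot.get_image("wrist");print(w["eye"],w["orientation"])
cv2.imwrite("pics/s4.png",np.hstack([cv2.resize(a,(445,400)),w["img"][:,150:500]]))
print(robot.current_t())
```

```text
2.0 False [-1.3 -3.2  0.5]
2.2 False [ 0.4 -3.2  0. ]
2.35 False [-0.5 -4.1  0.4]
False
[515.94310513  43.5175364  350.16349017] [ 2.86413186e+00  4.82596312e-04 -2.40994917e-01]
18.6333
```

View pics/s4.png

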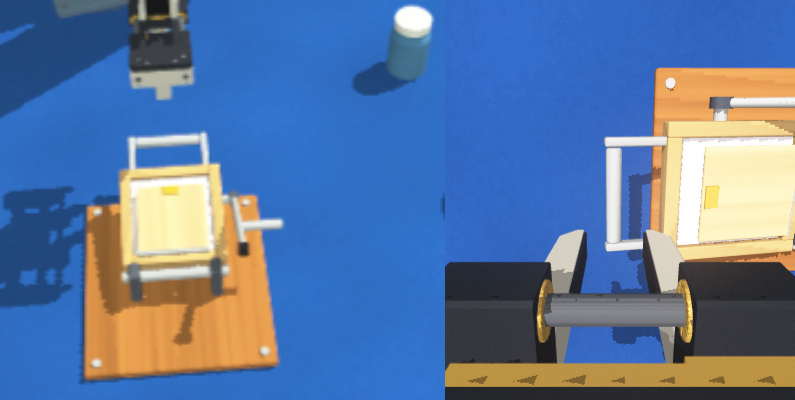

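The leg lies out behind, with its foot near (243,247) in the left half. The bar middle is at about (614,194), wrist pixel (319,194). I'll check both numerically.

Run:
```python
from h import *
C["wrist"]=C["wrist"][:3]+([515.94310513,43.5175364,350.16349017],[2.86413186,4.82596312e-04,-2.40994917e-01])
print(proj("wrist",W(B,fpt(195,L0))),"seen 319,194")
p=fpt(100,L0,y=80)
for a in(2.2,2.35,2.5):
    t=L0+a;print(a,proj("scene",W(B,p+147*np.array([np.sin(t),0,np.cos(t)]))),"seen",np.array([243,247])/[445/200,400/180]+[230,150],
      proj("scene",W(B,legp(a)+[0,16,0])),"seen pin end",np.array([282,224])/2.222+[230,150])
```

```text
[[319.19753429 196.74005886]] seen 319,194
2.2 [[337.62954046 244.61776134]] seen [339.21348315 261.15      ] [[353.95563278 240.61901931]] seen pin end [356.91269127 250.81008101]
2.35 [[338.13593952 253.13626265]] seen [339.21348315 261.15      ] [[354.21617907 245.30227627]] seen pin end [356.91269127 250.81008101]
2.5 [[338.53923893 261.23091736]] seen [339.21348315 261.15      ] [[354.39682337 249.77793799]] seen pin end [356.91269127 250.81008101]
```

The leg is at 2.5 and the bar matches. Grip and lift.

Run:
```python
from h import *; from bench import robot; import cv2
s=robot.move_linear(*pose(fpt(195,L0)),speed=80,f_stop=8);print(s)
if s: raise SystemExit
robot.move_gripper(0);print(robot.current_gripper_width()*93,robot.current_finger_force(),np.round(robot.current_contact_force(),1))
for l in np.arange(-1.25,0.01,.125):
    s=robot.move_linear(*pose(fpt(195,l)),speed=50,f_stop=30)
    print(round(l,2),s,np.round(R.from_euler("z",-B[2]).apply(robot.current_contact_force()),1),round(robot.current_gripper_width()*93,1))
    if s: break
robot.sleep(.5)
out=[]
for n in("scene","side"):
    out.append(robot.get_image(n)["img"])
cv2.imwrite("pics/s5.png",np.hstack([cv2.resize(out[0][120:320,240:380],None,fx=2.9,fy=2.9),cv2.resize(out[1][90:290,290:420],None,fx=2.9,fy=2.9)]))
print(robot.current_t(),robot.current_finger_force())
```

```text
False
13.245195752188266 30.000693798065186 [-3.4  0.8  3. ]
-1.25 False [-5.6  0.6 -2.6] 12.9
-1.12 False [-5.2 -1.2 -0.8] 13.0
-1.0 False [-6.6 -0.8  0.8] 12.8
-0.88 False [-6.3 -0.3  1.4] 13.0
-0.75 False [-5.3 -0.6  3.2] 13.0
-0.62 False [-6.  -0.2  4.5] 13.3
-0.5 False [-4.7 -0.4  5.8] 12.8
-0.38 False [-4.1 -0.4  5.9] 13.1
-0.25 False [-2.2  0.   6.5] 12.9
-0.12 False [-1.1  0.4  5.6] 13.1
0.0 False [ 0.1 -0.4  4.7] 13.4
28.4167 30.00088781118393
```

View pics/s5.png

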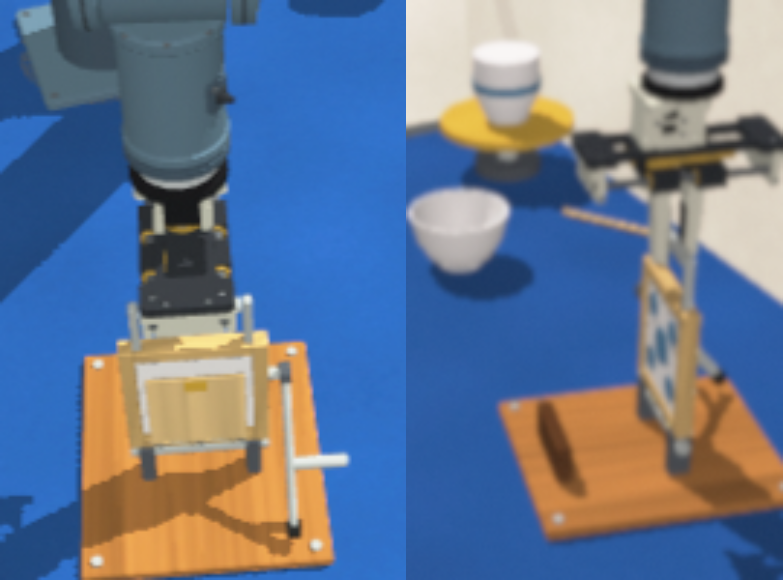

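The frame stands upright, the cover is still shut, the leg is out with its foot at (292,527), and the bar is still gripped. Handing in.

```bash
python3 -c "
from bench import robot
print(robot.current_joint_vel(),robot.current_t()); print(robot.hand_in())"
```

```text
[-7.13737474e-04 -2.42498739e-05 -6.45950460e-04  8.54055042e-05
  1.43626023e-03  1.30637516e-03] 28.4167
the job is handed in; nothing more can be done
None
```

I handed the job in at 28.4 s: cover snapped shut, leg dropped fully out behind, and the frame upright with the bar still gripped; the bowl, mug and jar were not touched.

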